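Zero the cornea thickness gauge and hold its tips open

ROBOT

A 7-joint arm with a two-finger parallel gripper is mounted at the origin on the work surface. World frame = base frame: x ahead of the robot, y to its left, z up, the work surface at z = 0. Lengths are in m, angles in rad, forces in N, time in s.
With the tool pointing down it reaches from about 0.4 to 0.85 m from the base axis. Payload 10.4 kg.
Tool frame: the origin (TCP) lies at the very end of the fingers, on their centre line; the grasp point (between the pads) lies r.tcp_to_grasp behind it (r.tcp_to_grasp is the distance from the TCP to the grasp point, in m); z points along the fingers, y is the line along which they close (so a half turn about z gives the same grasp; the last joint's range is limited). The gripper opens to 87 mm and grips with 3 to 60 N. Pads are 19 mm wide; open, the fingers measure 117 mm over their backs; the gripper's body (75 mm by 190 mm) begins 51 mm behind the grasp point.
Start: joints at [1.273, 0.332, -0.065, 1.46, 0.022, 1.35, -0.088], TCP at [0.17, -0.602, 0.223] pointing down, gripper open.
Joint ranges: [-2.6, 2.6], [-0.5, 2.12], [-1.47, 1.34], [0.16, 2.42], [-1.27, 4.41], [0.06, 2.06], [-2.6, 2.6]. Speed limits (rad/s): [2.22, 2.22, 2.79, 2.79, 3.14, 3.14, 3.14].

INTERFACE

Orientations are given as a unit quaternion [x, y, z, w].
In Python, from bench import monitor, cams, ticket, r gives the robot as it stands.
- The arm moves only by the shell command python3 -m crank 'ROWS' [OPENING] [FORCE]. ROWS is a JSON object whose one key "steps" holds a list of rows, each a list of 2 entries, a list of its own where there are three numbers: the shift along the world's x, y, z in units of 25 mm (1.0 is 25 mm), then the turn, a rotation vector about the world's x, y, z in units of 5 degrees (1.0 is 5 degrees). In form: {"steps": [[[x, y, z], [ax, ay, az]], ...]}. A call has 1 to 10 rows; each row shifts and turns the commanded pose from where the row before left it; what a row does not reach is not made up. A row lasts 1/12 s, in which the tool goes at most 41.7 mm and 7.16 degrees, less where a joint would pass 70% of its speed; a pose out of reach is approached as far as the arm can. A call is refused whole if a number of a shift passes 1 or a number of a turn 1, either way. A call with a gripper value outside its range is refused whole. OPENING is the finger opening in mm, from 0 to 87, set as the call begins (- or left out, the last holds). The fingers move at their own pace and stop on an object; FORCE is the grip in N (left out, the last holds). Time passes only in rows, so rows that do not move let the fingers close. It gives the time, the measured TCP pose, the force, the opening and the grip force at its end, in the units of the state.
- monitor.read_state(): the state, without advancing time (a new reading comes with each control period).
- cams.camera(name): name is "scene" or "top" or "wrist"; returns a dict with "pixels" (400x640x3 uint8, blue, green, red), "z_map" (400x640 float32, m along the optical axis (not along the pixel's ray), 0 where there is no reading), "vfov" (degrees; the focal length in pixels is half the picture's height over the tangent of half this angle, whatever the lens; pixels are square), "cx", "cy" (the principal point, pixels), "T" (4x4, takes a point from camera to world coordinates). Camera axes: x right, y up, looking along -z (the intrinsics and any distortion apply to the point x, -y, -z); pixel columns grow to the right and rows downward; lengths in m; the calibration is good to about 2 mm. A picture is of the moment at which its call begins.
- ticket.close_job(): hands the job in; it is judged then, once.
The state is a dict: "time": time; "joint_positions": joint angles; "joint_vel": joint speeds; "joint_torque": joint torques, N m; "ee_pos": TCP position; "eef_rot": TCP orientation; "ft_force": force on the tool from outside, world axes, zero at the start; "torque": the same for the moment, N m; "width": finger opening in m; "grip_force": force on a finger pad.
Only numpy, scipy, OpenCV 4.12 (cv2) and the standard library are available. Lean on these libraries where they do the work, as an engineer would, in place of code of your own. Each camera call takes 0.05 s, during which the arm holds its last target. There are 200 camera calls.

TASK

The practice corneas are about to be measured on the bench thickness gauge. With its tips closed, zero it by pressing the round button on its console fully down and letting it come up again; after that, swing the black-knobbed lifting lever on the side of its head down against the spring until it meets its stop. Finish with the gripper still holding the lever there, so that a colleague can slip a cornea between the tips, and leave the eye block, forceps and lens dish where they are.

Things in the scene. Friction and masses are not known exactly. Their poses are not given: they have to be found in the camera images.
- gauge: Ivory bench thickness gauge, fixed. Base 170 x 240 mm, 32 mm high; origin centre of its underside, x to its back, y to its left, z up. In its frame (mm): head 50 x 46 at (-30, -35), top 226; steel column 28 thick at (50, -35), top 222; console 150 x 100 at (-3, 65), top 55, display at its back 110 high. The spindle under the head rests on the anvil (tips closed); the lever lifts it 12 mm.
- zero_button (a joint): Travel of the zero button in m: 0 up, 0.006 fully down. A spring lifts it; 1.5 N starts it and about 5 N takes it fully down.
- zero_button_top (a point): Centre of the top of the zero button: grey, round, 24 mm across, in a flat steel ring 40 mm across, on the front part of the console; pressed straight down. 77 mm above the bench when up, at (-45, 65) mm in the gauge's frame.
- lift_lever (a joint): Angle of the lifting lever in rad: 0 at rest, pointing forwards and 50 degrees upwards; 1.05 at its hard stop, pointing forwards and 10 degrees downwards. A spring always drives it back to 0: pushing square on the knob takes about 3.7 N to start and 7.6 N at the stop.
- lever_pivot (a point): Fixed point on the lever's hinge axis, in the plane where the lever swings: at (-30, -78, 175) mm in the gauge's frame, axes as the gauge's. The hinge axis is y; the knob swings in the x-z plane, forwards (-x) and down.
- lever_knob (a point): Centre of the black ball knob, 22 mm across, at the end of the 8 mm steel lever, 95 mm from the pivot; moves with the lever. At rest 248 mm above the bench, 61 mm in front of the pivot; at the stop 158 mm above it, 94 mm in front. Nothing stands above the knob or within 40 mm of its sides. (The small black knob on the back of the column is only its clamp.)
- eye_block: Bystander: ivory practice block 90 x 75 x 45 mm with a model eye on top, loose on a steel tray (280 x 200 x 20 mm) well to one side of the gauge; origin at the centre of its underside.
- forceps: Bystander: steel forceps 120 mm long, 8 mm thick, lying on the same tray; origin at the middle of the underside.
- lens_dish: Bystander: low steel dish 66 mm across, 16 mm high, with a clear practice cornea in it, loose on the bench in front of the gauge; origin at the centre of its underside.

How it is judged:
On the way, in this order (a step that is already met when the one before it is completed fails the run):
1. the zero button is pressed fully down while the lever is at rest (value of joint zero_button above 0.005 m and value of joint lift_lever below 0.06 rad), for 0.1 s.
2. the button is up again, the lever still at rest (value of joint zero_button below 0.001 m and value of joint lift_lever below 0.06 rad), for 0.1 s.
3. the fingers have brought the lever to its stop (value of joint lift_lever above 0.99 rad and contact force between the fingers and lift_lever above 2 N), for 0.2 s.
At the end, for the whole second after the job is handed in: Finishes holding: through the last second the lifting lever is within 0.06 rad (3.5 degrees) of its stop and still, with the fingers bearing on it by more than 2 N; the zero button is up; the eye block, forceps and lens dish are within 15 mm of where they were (all of step 3 and velocity of joint lift_lever between -0.1 and 0.1 rad/s and value of joint zero_button below 0.001 m and distance of each of eye_block, forceps, lens_dish from where it was at the start of the episode below 0.015 m); the arm keeps its last pose, push and grip.
It fails at once if the gauge is zeroed with its tips lifted apart (value of joint zero_button above 0.003 m and value of joint lift_lever above 0.15 rad).
It fails at once if the eye block, forceps or lens dish is disturbed (distance of any of eye_block, forceps, lens_dish from where it was at the start of the episode above 0.02 m).
It also fails if it takes over 43 s, if anything falls off the work surface, if the arm or the gripper's body presses on something with over 40 N, if the wrist force passes 120 N, or if a joint passes its speed limit or range.

## Working session

There is one attempt and no reset: what is moved stays moved. The work goes in short steps, Python scripts to look and compute and a shell command to move; the robot and the scene stay as the last step left them, time stands still between calls to the robot, and variables do not carry over. Pictures are saved under pics/ and viewed, at most 10 in all, crops included, and the job is handed in when it is done.

```bash
mkdir -p pics; cat > h.py <<'E'
from bench import monitor, cams, ticket, r
import numpy as np, cv2
def grab(n):
    c=cams.camera(n); np.savez(f'/tmp/{n}.npz',**{k:np.array(v) for k,v in c.items()}); return c
def load(n): return np.load(f'/tmp/{n}.npz',allow_pickle=True)
def cloud(c):
    z=c['z_map'].astype(float); f=200/np.tan(np.radians(float(c['vfov']))/2)
    v,u=np.mgrid[:400,:640]
    P=np.stack([(u-c['cx'])/f*z,-(v-c['cy'])/f*z,-z,np.ones_like(z)],-1)@np.array(c['T']).T
    P=P[...,:3]; P[z==0]=np.nan; return P
E
python3 - <<'E'
from h import *
for n in ['scene','top']:
    c=grab(n); cv2.imwrite(f'pics/{n}0.png',c['pixels']); print(n,[k for k in c],c['vfov'],c['cx'],c['cy'],np.round(c['T'],2).tolist())
s=monitor.read_state(); print(s['time'],s['ee_pos'],s['eef_rot'],s['ft_force'],r.tcp_to_grasp)
E
```

```text
scene ['pixels', 'z_map', 'vfov', 'cx', 'cy', 'T'] 44.93001790392192 311.26343418713907 210.3695726036043 [[-0.64, -0.43, 0.64, 1.36], [0.77, -0.37, 0.51, 0.67], [0.02, 0.82, 0.57, 0.87], [0.0, 0.0, 0.0, 1.0]]
top ['pixels', 'z_map', 'vfov', 'cx', 'cy', 'T'] 53.29304495238709 323.2162178308121 199.35915673055902 [[-0.02, 0.99, -0.16, 0.33], [-1.0, -0.02, -0.0, 0.04], [-0.0, 0.16, 0.99, 1.48], [0.0, 0.0, 0.0, 1.0]]
0.1 [ 0.16951061 -0.60123041  0.22184902] [ 9.90571627e-01  1.36994456e-01 -1.22127230e-04 -5.97405643e-04] [ 0.42278542 -0.83738382  0.33623416] 0.0187
```

View pics/scene0.png

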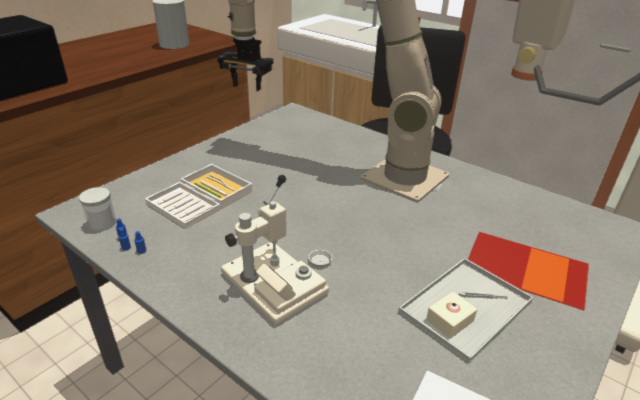

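View pics/top0.png

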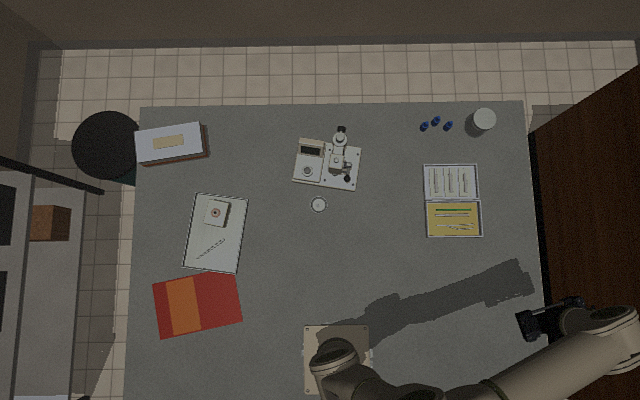

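The scene view shows the gauge with its knob at (281,181), button at (303,271) and dish at (319,258). In the top view the button is at (308,171), the knob at about (348,178) and the dish at (319,205). The tray is well off to the side.

```bash
python3 - <<'E'
from h import *
from scipy.optimize import least_squares
S=load('scene');T=load('top');Ps=cloud(S);Pt=cloud(T)
# black knob pixels
for n,c,P,(u,v) in [('scene',S,Ps,(281,181)),('top',T,Pt,(348,178))]:
    px=c['pixels'][v-14:v+14,u-14:u+14].max(-1); q=P[v-14:v+14,u-14:u+14]
    m=(px<60)&(q[...,2]>.2)&(q[...,2]<.28); print(n,'knob',m.sum(),np.round(np.nanmean(q[m],0),4),np.round(q[m].max(0),4))
for n,P,(u,v) in [('scene',Ps,(303,271)),('top',Pt,(308,171))]:
    q=P[v-14:v+14,u-14:u+14].reshape(-1,3); m=(q[:,2]>.070)&(q[:,2]<.083); print(n,'btn',m.sum(),np.median(q[m],0).round(4),q[m].min(0).round(3),q[m].max(0).round(3))
for n,P in [('scene',Ps),('top',Pt)]:
    q=P.reshape(-1,3); m=(abs(q[:,0]-.69)<.2)&(abs(q[:,1]-.02)<.2)
    b=q[m&(q[:,2]>.026)&(q[:,2]<.037)][:,:2]; print(n,'base',len(b),cv2.minAreaRect(b.astype(np.float32)))
    b=q[m&(q[:,2]>.05)&(q[:,2]<.06)][:,:2]; print('console',cv2.minAreaRect(b.astype(np.float32)))
    b=q[m&(q[:,2]>.215)&(q[:,2]<.231)][:,:2]; print('head/column top',len(b),cv2.minAreaRect(b.astype(np.float32)),b.mean(0))
    d=q[(abs(q[:,0]-.52)<.15)&(abs(q[:,1]-.04)<.1)&(q[:,2]>.008)&(q[:,2]<.02)][:,:2]; print('dish',len(d),d.min(0),d.max(0))
for n,c in [('scene',S),('top',T)]:
    im=c['pixels'][130:330,200:400] if n=='scene' else c['pixels'][110:230,260:400]
    cv2.imwrite(f'pics/{n}c.png',cv2.resize(im,None,fx=3 if n=='scene' else 4,fy=3 if n=='scene' else 4,interpolation=cv2.INTER_CUBIC))
E
```

```text
scene knob 51 [ 0.6039 -0.0339  0.2504] [ 0.6135 -0.0264  0.261 ]
top knob 38 [ 0.5994 -0.0372  0.2482] [ 0.646  -0.0138  0.2607]
scene btn 72 [0.6702 0.0988 0.0768] [0.654 0.082 0.07 ] [0.684 0.108 0.081]
top btn 38 [0.6637 0.0931 0.0761] [0.653 0.079 0.071] [0.676 0.104 0.081]
scene base 1736 ((0.70018070936203, 0.02455129474401474), (0.24255260825157166, 0.1725914180278778), 79.43563079833984)
console ((0.7035778164863586, 0.058520540595054626), (0.16536195576190948, 0.15074683725833893), 79.67216491699219)
head/column top 164 ((0.6815195083618164, -0.016228269785642624), (0.15277861058712006, 0.043487899005413055), 6.702484130859375) [ 0.70379491 -0.01735419]
dish 164 [0.51801821 0.02479492] [0.5815769  0.08819522]
top base 1040 ((0.6963884234428406, 0.02128347009420395), (0.23948843777179718, 0.1692996621131897), 80.02252197265625)
console ((0.686589241027832, 0.07746149599552155), (0.1283034086227417, 0.1538308709859848), 15.42041015625)
head/column top 81 ((0.6838223934173584, -0.019472071900963783), (0.13746468722820282, 0.041643690317869186), 4.920506954193115) [ 0.71196823 -0.01922917]
dish 115 [ 0.38475024 -0.05253516] [0.6319997  0.13331131]
```

View pics/topc.png

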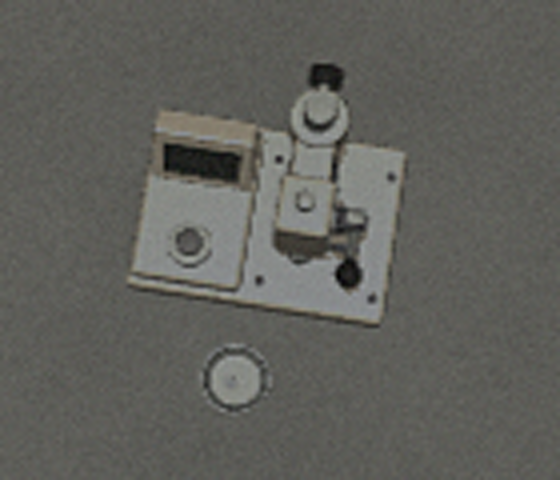

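The lower crop shows the yaw: the front edge drops to the right, so the gauge is turned by about -10°. Its centre is at about (0.698, 0.023), the button at (0.665, 0.095) and the knob at (0.598, -0.037, 0.248). I'll press with closed fingers, with the gripper's long side along the gauge's x.

```bash
python3 -m crank '{"steps":[[[0.6,1,0.4],[0,0,0.5]],[[0.6,1,0.4],[0,0,0.5]],[[0.6,1,0.4],[0,0,0.5]],[[0.6,1,0.4],[0,0,0.5]],[[0.6,1,0.4],[0,0,0.5]],[[0.6,1,0.4],[0,0,0.5]],[[0.6,1,0.4],[0,0,0.5]],[[0.6,1,0.4],[0,0,0.5]],[[0.6,1,0.4],[0,0,0.5]],[[0.6,1,0.4],[0,0,0.5]]]}' 0 20
python3 -m crank '{"steps":[[[0.7,1,0],[0,0,0.5]],[[0.7,1,0],[0,0,0.5]],[[0.7,1,0],[0,0,0.5]],[[0.7,1,0],[0,0,0.5]],[[0.7,1,0],[0,0,0.5]],[[0.7,1,0],[0,0,0.5]],[[0.7,1,0],[0,0,0.5]],[[0.7,1,0],[0,0,0.5]],[[0.7,1,0],[0,0,0.5]],[[0.7,1,0],[0,0,0.5]]]}'
```

```text
time: 0.93
ee_pos: [0.32, -0.3501, 0.3228]
eef_rot: [0.937, 0.349, -0.0, -0.0]
ft_force: [0.3, -0.5, -0.2]
width: 0.0281
grip_force: 0.0
time: 1.77
ee_pos: [0.4951, -0.1003, 0.3224]
eef_rot: [0.839, 0.544, -0.0, 0.0]
ft_force: [0.0, 0.1, 0.4]
width: 0.0006
grip_force: 0.0
```

```bash
python3 -m crank '{"steps":[[[0.85,0.98,0],[0,0,0.35]],[[0.85,0.98,0],[0,0,0.35]],[[0.85,0.98,0],[0,0,0.35]],[[0.85,0.98,0],[0,0,0.35]],[[0.85,0.98,0],[0,0,0.35]],[[0.85,0.98,0],[0,0,0.35]],[[0.85,0.98,0],[0,0,0.35]],[[0.85,0.98,0],[0,0,0.35]],[[0,0,0],[0,0,0]]]}'
python3 -m crank '{"steps":[[[0,0,-0.9],[0,0,0]],[[0,0,-0.9],[0,0,0]],[[0,0,-0.9],[0,0,0]],[[0,0,-0.9],[0,0,0]],[[0,0,-0.9],[0,0,0]],[[0,0,-0.9],[0,0,0]],[[0,0,-0.9],[0,0,0]],[[0,0,0],[0,0,0]],[[0,0,0],[0,0,0]]]}'
python3 - <<'E'
from h import *
a=[]
for n in ['wrist','scene','top']:
    c=grab(n); a.append(c['pixels'])
cv2.imwrite('pics/w1.png',np.vstack([cv2.resize(a[0],(480,300)),np.hstack([cv2.resize(a[1][150:310,200:360],(240,240)),cv2.resize(a[2][110:230,270:390],(240,240))])]))
E
```

```text
time: 2.52
ee_pos: [0.6656, 0.1004, 0.3196]
eef_rot: [0.765, 0.644, -0.0, -0.002]
ft_force: [0.2, 1.2, 1.3]
width: 0.0006
grip_force: 0.0
time: 3.27
ee_pos: [0.6639, 0.0939, 0.1643]
eef_rot: [0.768, 0.641, -0.001, -0.001]
ft_force: [0.9, -0.3, 0.4]
width: 0.0003
grip_force: 0.0
```

View pics/w1.png

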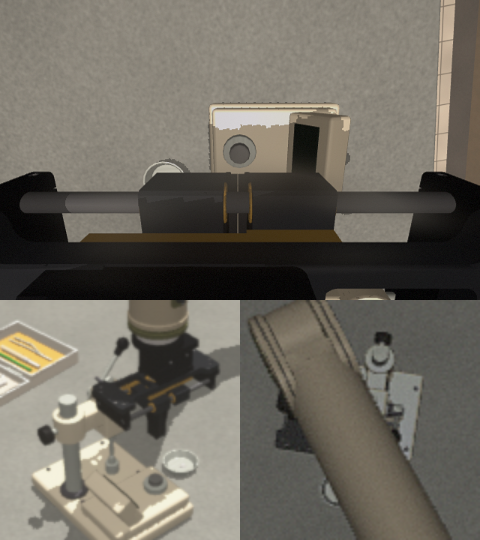

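The wrist view shows the button at (238,152) in the montage, which is (318,203) at full size. The gripper is clear of the head. I'll refine the button position from the wrist depth.

```bash
python3 - <<'E'
from h import *
c=load('wrist');P=cloud(c);q=P[170:235,285:350].reshape(-1,3);m=(q[:,2]>.073)&(q[:,2]<.083)
print(m.sum(),q[m].mean(0),q[m].min(0),q[m].max(0),P[203,318])
s=monitor.read_state();print(s['ee_pos'],s['ft_force'])
E
```

```text
557 [0.66623811 0.09382684 0.07596544] [0.65478942 0.08180163 0.07303763] [0.67755977 0.10457167 0.07852163] [0.66567952 0.09567046 0.0765413 ]
[0.66536983 0.0946918  0.16698006] [-0.08546381  0.03203733 -0.60961777]
```

```bash
python3 -m crank '{"steps":[[[0,0,-0.7],[0,0,0]],[[0,0,-0.7],[0,0,0]],[[0,0,-0.7],[0,0,0]],[[0,0,-0.6],[0,0,0]],[[0,0,-0.4],[0,0,0]],[[0,0,-0.2],[0,0,0]],[[0,0,-0.2],[0,0,0]],[[0,0,-0.2],[0,0,0]],[[0,0,-0.1],[0,0,0]],[[0,0,0],[0,0,0]]]}'
python3 -m crank '{"steps":[[[0,0,0],[0,0,0]],[[0,0,0],[0,0,0]],[[0,0,0],[0,0,0]]]}'
```

```text
time: 4.25
ee_pos: [0.6651, 0.0945, 0.0716]
eef_rot: [0.768, 0.641, 0.0, 0.0]
ft_force: [-2.6, 0.1, 4.8]
width: 0.0002
grip_force: 2.7
time: 4.5
ee_pos: [0.6651, 0.0946, 0.0715]
eef_rot: [0.768, 0.641, 0.001, 0.0]
ft_force: [-2.2, -0.6, 7.3]
width: 0.0003
grip_force: 3.5
```

```bash
python3 -m crank '{"steps":[[[0,0,-0.06],[0,0,0]],[[0,0,-0.06],[0,0,0]],[[0,0,0],[0,0,0]],[[0,0,0],[0,0,0]],[[0,0,0],[0,0,0]],[[0,0,0],[0,0,0]]]}'
```

```text
time: 5.0
ee_pos: [0.6653, 0.0946, 0.0711]
eef_rot: [0.768, 0.641, 0.001, 0.001]
ft_force: [-12.7, -4.8, 27.2]
width: 0.0006
grip_force: 13.5
```

Force rose to 27 N without further travel, so the button is bottomed. Now I'll lift and move above the knob.

```bash
python3 -m crank '{"steps":[[[0,0,0.5],[0,0,0]],[[0,0,1],[0,0,0]],[[0,0,1],[0,0,0]],[[0,0,1],[0,0,0]],[[0,0,1],[0,0,0]],[[0,0,1],[0,0,0]],[[0,0,1],[0,0,0]],[[0,0,1],[0,0,0]],[[0,0,1],[0,0,0]],[[0,0,1],[0,0,0]]]}'
python3 -m crank '{"steps":[[[0,0,0.6],[0,0,0]],[[-0.4,-0.4,0],[0,0,0]],[[-0.4,-0.4,0],[0,0,0]],[[-0.4,-0.4,0],[0,0,0]],[[0,0,0],[0,0,0]],[[0,0,0],[0,0,0]],[[0,0,0],[0,0,0]]]}'
python3 - <<'E'
from h import *
a=[]
for n in ['wrist','scene']:
    c=grab(n); a.append(c['pixels'])
cv2.imwrite('pics/w2.png',np.vstack([cv2.resize(a[0],(480,300)),cv2.resize(a[1][150:310,200:360],(300,300))[:,:].repeat(1,1) if 0 else cv2.resize(a[1][130:330,160:480],(480,300))]))
P=cloud(load('scene'));q=P[271-14:271+14,303-14:303+14].reshape(-1,3); m=(q[:,2]>.073)&(q[:,2]<.083); print(m.sum(),q[m].mean(0),monitor.read_state()['ee_pos'])
for n in ['wrist','scene']:
    c=load(n);P=cloud(c);m=(c['pixels'].max(-1)<60)&(abs(P[...,0]-.6)<.04)&(abs(P[...,1]+.036)<.03)&(abs(P[...,2]-.248)<.018)
    q=P[m]; print(n,len(q),q.mean(0) if len(q) else '',q.min(0) if len(q) else '',q.max(0) if len(q) else '')
E
```

```text
time: 5.83
ee_pos: [0.6646, 0.0945, 0.3065]
eef_rot: [0.767, 0.641, 0.001, 0.0]
ft_force: [0.7, -0.0, -0.1]
width: 0.0004
grip_force: 0.0
time: 6.42
ee_pos: [0.6349, 0.0649, 0.3199]
eef_rot: [0.767, 0.641, 0.0, 0.0]
ft_force: [-0.0, 0.6, -0.5]
width: 0.0001
grip_force: 0.0
54 [0.66783724 0.09667244 0.07703836] [0.63490422 0.06526059 0.31951402]
wrist 0   
scene 54 [ 0.60369391 -0.03436296  0.24996387] [ 0.5949892  -0.04163623  0.23557449] [ 0.61188188 -0.0268448   0.25988715]
```

View pics/w2.png

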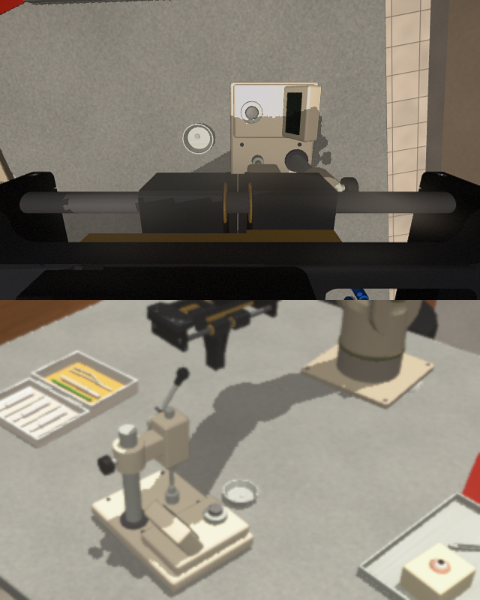

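The scene view shows the button back up (top at 77 mm) and the lever at rest, with the knob at about (0.598, -0.038, 0.247). I'll go above the knob, then down close to it.

```bash
python3 -m crank '{"steps":[[[-0.32,-0.83,0],[0,0,0]],[[-0.32,-0.83,0],[0,0,0]],[[-0.32,-0.83,0],[0,0,0]],[[-0.32,-0.83,0],[0,0,0]],[[-0.32,-0.83,0],[0,0,0]],[[0,0,-0.8],[0,0,0]],[[0,0,-0.8],[0,0,0]],[[0,0,0],[0,0,0]],[[0,0,0],[0,0,0]]]}'
python3 - <<'E'
from h import *
c=grab('scene');cv2.imwrite('pics/s3.png',cv2.resize(c['pixels'][110:230,210:360],(600,480),interpolation=cv2.INTER_CUBIC))
print(monitor.read_state()['ee_pos'])
E
```

```text
time: 7.27
ee_pos: [0.5944, -0.0388, 0.2791]
eef_rot: [0.767, 0.641, -0.0, -0.001]
ft_force: [0.1, 1.4, 0.3]
width: 0.0004
grip_force: 0.0
[ 0.59492649 -0.0385986   0.28022787]
```

View pics/s3.png

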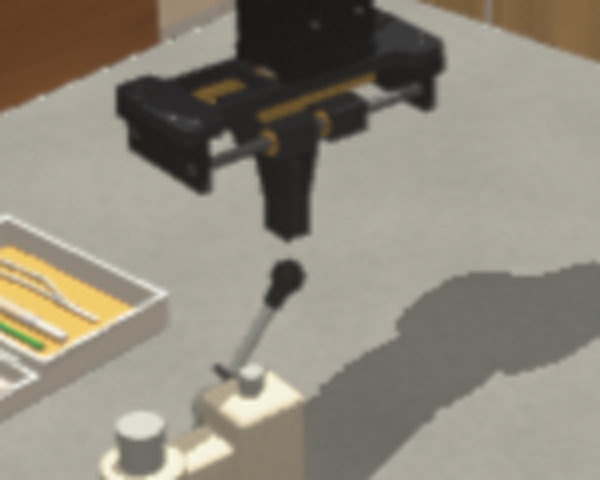

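The fingertips at (287,238) sit right above the knob at (288,275). Now down and along the arc.

```bash
python3 -m crank '{"steps":[[[0,0,-0.42],[0,0,0]],[[0,0,-0.42],[0,0,0]],[[-0.23,0.04,-0.23],[0,0,0]],[[-0.23,0.04,-0.23],[0,0,0]],[[-0.19,0.03,-0.27],[0,0,0]],[[-0.19,0.03,-0.27],[0,0,0]],[[-0.14,0.025,-0.3],[0,0,0]],[[-0.14,0.025,-0.3],[0,0,0]],[[0,0,0],[0,0,0]]]}'
```

```text
time: 8.07
ee_pos: [0.5651, -0.0333, 0.2177]
eef_rot: [0.767, 0.642, -0.001, -0.001]
ft_force: [-7.5, 3.0, 8.6]
width: 0.0006
grip_force: 4.4
```

```bash
python3 -m crank '{"steps":[[[-0.08,0.015,-0.32],[0,0,0]],[[-0.08,0.015,-0.32],[0,0,0]],[[-0.03,0,-0.33],[0,0,0]],[[-0.03,0,-0.33],[0,0,0]],[[0.03,0,-0.33],[0,0,0]],[[0.03,0,-0.33],[0,0,0]],[[0,0,0],[0,0,0]],[[0,0,0],[0,0,0]]]}'
python3 -m crank '{"steps":[[[0,0,-0.06],[0,0,0]],[[0,0,0],[0,0,0]],[[0,0,0],[0,0,0]]]}'
```

```text
time: 8.73
ee_pos: [0.5621, -0.033, 0.1696]
eef_rot: [0.767, 0.641, -0.0, -0.0]
ft_force: [-4.9, 1.2, 7.0]
width: 0.0005
grip_force: 3.6
time: 8.98
ee_pos: [0.5623, -0.033, 0.169]
eef_rot: [0.767, 0.641, -0.0, -0.0]
ft_force: [-8.2, 1.1, 14.0]
width: 0.0005
grip_force: 7.3
```

```bash
python3 -m crank '{"steps":[[[0,0,-0.06],[0,0,0]],[[0,0,0],[0,0,0]],[[0,0,0],[0,0,0]],[[0,0,0],[0,0,0]],[[0,0,0],[0,0,0]],[[0,0,0],[0,0,0]]]}'
python3 - <<'E'
from h import *
c=grab('scene');cv2.imwrite('pics/s4.png',cv2.resize(c['pixels'][150:310,210:370],(560,560),interpolation=cv2.INTER_CUBIC))
s=monitor.read_state();print(s['ee_pos'],s['ft_force'])
E
```

```text
time: 9.48
ee_pos: [0.5624, -0.033, 0.1686]
eef_rot: [0.767, 0.641, -0.0, 0.0]
ft_force: [-13.1, 1.0, 24.7]
width: 0.0002
grip_force: 12.5
[ 0.56239268 -0.03297666  0.16863812] [-12.17857017   0.82278872  24.95293232]
```

View pics/s4.png

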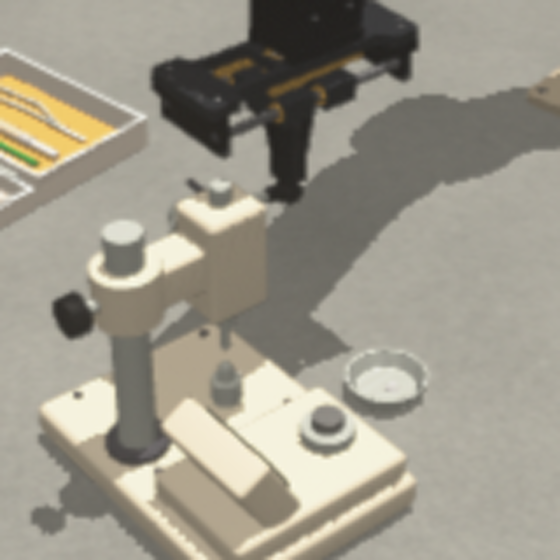

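The fingers bear on the knob at (285,192). The lever is at its stop: z stays put while the force rises to 25 N. The spindle is lifted, the button is up and the dish hasn't moved.

```bash
python3 -c "
from bench import ticket; print(ticket.close_job())"
```

```text
the job is handed in; nothing more can be done
None
```

I zeroed the gauge with its tips closed and let the button come up. The fingers now hold the lever at its stop with about 25 N. The dish is where it was, the arm stayed clear of the tray with the eye block and forceps, and the job is handed in (no verdict came back).

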